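# Shut the drying tray and hold the box lid open for airing

### The job

The drying box has just been loaded with painted tiles: first push its tray fully home while the lid is still shut. Then lift the lid by its bar handle and hold it open at 40 degrees from closed, to within about five degrees, so the paint can air; the lid falls shut if let go, so finish while still holding it steady there with the gripper. Leave the pot, the tile stack, the roller and the batten on the bench where they are.

Things in the scene. Friction and masses are not known exactly. Their poses are not given: they have to be found in the camera images.
- chest: The drying box, plywood, fixed to the bench: 200 mm deep (its x), 260 mm long (its y), 120 mm high without the lid. Origin at the centre of its underside; z up, +x points away from the robot towards the hinge side, +y to the left. It stands at varying places and yaws (up to 0.25 rad). The tray slides out of its right-hand (-y) end.
- tray (a joint): How far the tray stands out of the box along the box's -y, in m: 0 is fully home against a solid stop, 0.14 the farthest. It slides with about 2 N of friction plus 6 N per m/s and stays where it is left. Its plywood front panel is 190 mm wide, 12 mm thick, from 8 to 96 mm above the bench, and laps over the end of the box when home. The tray carries painted tiles fixed to it.
- tray_handle (a point): Centre of the tray's steel bar handle: a round horizontal bar 10 mm thick and 100 mm long along the box's x, 35 mm out from the panel's outer face, 80 mm above the bench, carried by a post at each end. It moves with the tray.
- lid (a joint): Angle of the lid in rad: 0 is shut, grows as it opens upward (40 degrees is 0.698), 1.6 at most. It swings freely and falls shut under its own weight. Lid and handle weigh 0.25 to 0.5 kg.
- lid_handle (a point): Centre of the lid's steel bar handle: a round bar 10 mm thick and 120 mm long along the box's y, 35 mm above the lid's top face (free gap below the bar 30 mm), 170 mm from the hinge line towards the robot, carried by a post at each end. With the lid shut it is 164.5 mm above the bench. It moves with the lid; being round it can turn between the fingers.
- lid_hinge (a point): Centre of the lid's hinge line, which runs along the box's y at its far top rim, 120.5 mm above the bench. The lid is a brown wooden board 200 x 260 x 9 mm that reaches from here towards the robot, flush with the box's sides; its underside passes through the hinge line.
- pot: White ceramic pot, 80 mm across, 95 mm high, loose; leave it. Origin at the centre of its underside.
- tiles: Loose stack of square tiles, 70 x 70 mm, 50 mm high, one body; leave it. Origin at the centre of its underside.
- roller: Small paint roller lying down, roll 44 mm thick and 120 mm long along its y, handle 60 mm to its -x, about 165 mm long overall; leave it. Origin on the bench under the roll's centre.
- batten: Wooden batten 200 x 45 x 30 mm lying along its x; leave it. Origin at the centre of its underside.
There are look-alikes about, which are no part of the job. Of the things that look like the batten, take the one that is farthest to the robot's right at the start.

How it is judged (in metres and radians):
On the way:
1. the tray is pushed fully home (within 5 mm) while the lid is still shut (under 4 degrees) (value of joint tray below 0.005 m and value of joint lid below 0.07 rad), for 0.2 s.
At the end, for the whole second after the job is handed in: The lid stands still (under 0.05 rad/s) at 40 degrees, within 6 degrees either way, carried by the gripper's fingers (over 0.5 N) and by nothing else, and the tray is home to within 5 mm (value of joint lid between 0.593 and 0.803 rad and velocity of joint lid between -0.05 and 0.05 rad/s and contact force between the fingers and lid above 0.5 N and contact force between each of pot, tiles, roller, batten and lid below 0.1 N and value of joint tray below 0.005 m); the arm keeps its last pose, push and grip.
It fails at once if the pot, tile stack, roller or batten is moved by more than 30 mm (distance of any of pot, tiles, roller, batten from where it was at the start of the episode above 0.03 m).
It also fails if it takes over 51 s, if anything falls off the work surface, if the arm or the gripper's body presses on something with over 40 N, if the wrist force passes 120 N, or if a joint passes its speed limit or range.

### The arm

A 6-joint arm with a two-finger parallel gripper is mounted at the origin on the work surface. World frame = base frame: x ahead of the robot, y to its left, z up, the work surface at z = 0. Lengths are in mm, angles in rad, forces in N, time in s.
With the tool pointing down it reaches from about 325 to 750 mm from the base axis. Payload 7.6 kg.
Tool frame: the origin (TCP) lies midway between the tips of the shut fingers; the grasp point (between the pads) lies 19 mm behind it; z points along the fingers, y is the line along which they close (so a half turn about z gives the same grasp; the last joint's range is limited). The gripper opens to 85 mm and grips with 20 to 120 N. Pads are 22 mm wide; open, the fingers measure 114 mm over their backs; the gripper's body (76 mm by 85 mm) begins 54 mm behind the grasp point. The pads swing forward as they close: fully open they stand 13 mm farther back than shut.
Start: joints at [-1.313, 0.052, 1.401, -0, 1.689, -0.07], TCP at [169.054, -497.058, 231.323] pointing down, gripper open.
Joint ranges: [-2.9, 2.9], [-0.91, 2.17], [0.12, 2.37], [-1.06, 4.2], [0.26, 2.73], [-2.93, 2.93]. Speed limits (rad/s): [2.57, 2.57, 3.01, 3.14, 3.14, 3.14].

### API

Orientations are given as a unit quaternion [x, y, z, w].
In Python, from workcell import state, camera, job_done gives the robot as it stands.
- The arm moves only by the shell command python3 -m creep 'ROWS'. ROWS is JSON, a list that holds one entry, the list of rows, each a list of 5 numbers: the shift along the tool's x, y, z in mm, then the turn about the tool's z in rad, then the closure, from 0 (fully open) to 1 (shut). A call has exactly 10 rows; each row is the pose to reach, as a shift and turn from the pose commanded when the call began, along the tool's axes at that moment; what a row does not reach only later rows make up. A row lasts 1/10 s, in which the tool goes at most 50 mm and 8.59 degrees, less where a joint would pass 70% of its speed; a pose out of reach is approached as far as the arm can. A call with a gripper value outside its range is refused whole. The fingers move at their own pace and stop on an object; the grip force is fixed at half the most. Time passes only in rows, so rows that repeat a pose let the fingers close, or fill a call up. It gives the time, the measured TCP pose, the force, the opening and the grip force at its end, in the units of the state.
- state(): the state, without advancing time (a new reading comes with each control period).
- camera(name): name is "scene" or "top" or "wrist"; returns a dict with "pixels" (420x560x3 uint8, blue, green, red), "intrinsics" (3x3 intrinsics, pixels), "distortion" ([k1, k2, p1, p2, k3] as OpenCV has them; the pictures are not rectified), "R" (3x3) and "t" (3): a world point X has camera coordinates R X + t; the wrist camera has in their place "hand_eye" (4x4, takes a point from camera to tool coordinates, whose origin is the TCP and whose axes are the flange's). Camera axes: x right, y down, z forward; pixel columns grow to the right and rows downward; lengths in mm; the calibration is good to about 2 mm. A picture is of the moment at which its call begins: read the wrist's pose just before it. There is no depth.
- job_done(): hands the job in; it is judged then, once.
The state is a dict: "clock": time; "q": joint angles; "qd": joint speeds; "effort": joint torques, N m; "eef_pos": TCP position; "eef_rot": TCP orientation; "wrist_force": force on the tool from outside, world axes, zero at the start; "torque": the same for the moment, N m; "gripper_width": finger opening in mm; "gripper_force": force on a finger pad.
Only numpy, scipy, OpenCV 4.12 (cv2) and the standard library are available. Lean on these libraries where they do the work, as an engineer would, in place of code of your own. Each camera call takes 0.05 s, during which the arm holds its last target. There are 200 camera calls.

## Working session

There is one attempt and no reset: what is moved stays moved. The work goes in short steps, Python scripts to look and compute and a shell command to move; the robot and the scene stay as the last step left them, time stands still between calls to the robot, and variables do not carry over. Pictures are saved under pics/ and viewed, at most 10 in all, crops included, and the job is handed in when it is done.

```bash
ls; mkdir -p pics; python3 - <<'E'
from workcell import state,camera
import cv2
s=state();print(s)
for n in("scene","top"):
    c=camera(n);cv2.imwrite(f"pics/{n}0.png",c["pixels"])
    import numpy as np
    np.savez(f"{n}0.npz",**{k:c[k] for k in("pixels","intrinsics","distortion","R","t")})
    print(n,c["intrinsics"],c["distortion"],c["R"],c["t"])
E
```

```text
pics
{'clock': 0.0, 'q': array([-1.31328874e+00,  5.28377846e-02,  1.40171744e+00,  1.52704202e-07,
        1.68856875e+00, -7.02962234e-02]), 'qd': array([-1.67519552e-04,  9.05908468e-04, -8.31141949e-05, -2.53244108e-03,
       -1.11704856e-03,  1.71971391e-03]), 'effort': array([-5.69580948e-05, -3.81668615e+01, -3.60187089e+01, -8.29628470e-05,
        6.15786033e-03, -1.02969307e-05]), 'eef_pos': array([ 168.98123103, -496.75636193,  230.47555827]), 'eef_rot': array([ 9.86597835e-01,  1.63169010e-01, -7.14902350e-05, -7.62317570e-04]), 'wrist_force': array([0.35158529, 0.03308974, 0.097181  ]), 'torque': array([-0.02874789,  0.04977196, -0.02940979]), 'gripper_force': 0.0, 'gripper_width': 85.52836184611603}
scene [[497.96798722   0.         276.47187518]
 [  0.         497.96798722 205.36959082]
 [  0.           0.           1.        ]] [-0.10525398  0.          0.          0.          0.        ] [[ 0.51195889  0.8590001  -0.00411391]
 [ 0.58900685 -0.35452251 -0.72621258]
 [-0.62527516  0.36936786 -0.6874579 ]] [-212.07432995 -217.97210497 1778.69669749]
top [[519.96256187   0.         287.91148502]
 [  0.         519.96256187 202.44733182]
 [  0.           0.           1.        ]] [0.00140138 0.         0.         0.         0.        ] [[-0.01548601 -0.99981906 -0.01104631]
 [-0.98816573  0.01698979 -0.15244617]
 [ 0.15260626  0.0085548  -0.98825004]] [ -15.72618704  524.0090091  1393.71683297]
```

View pics/top0.png

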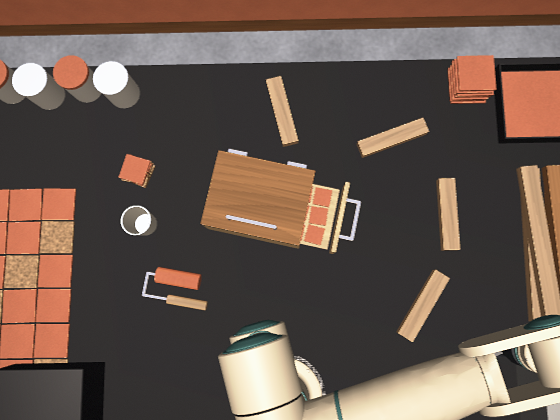

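View pics/scene0.png

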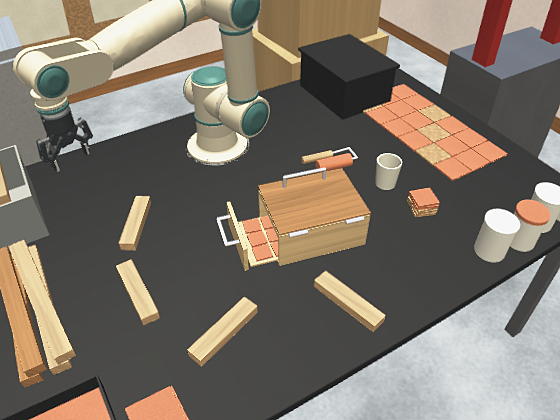

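The top view shows the box lid (corners near (218,150), (315,170), (300,247), (202,225)), its lid bar from (226,217) to (276,227), and the tray standing out on the right with its U-handle near (352,219). The scene view agrees: lid bar near (304,178), tray handle near (226,230).

There are four battens loose, at (448,214), (424,305), (393,137) and (282,110), and I'll stay clear of all of them. Bar-like things: the lid bar (250,222), hinge plates (237,152) and (297,165), tray handle (352,219) and roller wire (148,285). I choose the lid bar on the robot side of the lid and the U-handle on the tray panel.

```bash
cat >h.py <<'E'
import numpy as np,cv2
def ray(c,px):
    p=cv2.undistortPoints(np.array(px,float).reshape(-1,1,2),c["intrinsics"],c["distortion"])[:,0]
    d=np.c_[p,np.ones(len(p))]@c["R"]           # R^T d
    return -c["R"].T@c["t"],d
def onz(c,px,z):
    o,d=ray(c,px);return o+d*((z-o[2])/d[:,2])[:,None]
def proj(c,X):
    return cv2.projectPoints(np.array(X,float).reshape(-1,1,3),cv2.Rodrigues(c["R"])[0],c["t"],c["intrinsics"],c["distortion"])[0][:,0]
def toolmove(s,target):
    from scipy.spatial.transform import Rotation as Ro
    return Ro.from_quat(s["eef_rot"]).inv().apply(np.array(target)-s["eef_pos"])
E
python3 - <<'E'
from h import *
c=dict(np.load("top0.npz"));im=c["pixels"]
hsv=cv2.cvtColor(im,cv2.COLOR_BGR2HSV)
crop=im[140:260,195:370];cv2.imwrite("pics/crop0.png",cv2.resize(crop,None,fx=4.5,fy=4.5,interpolation=cv2.INTER_CUBIC))
# bright grey bars in crop
m=((hsv[...,1]<60)&(hsv[...,2]>120)).astype(np.uint8);m[:140]=0;m[260:]=0;m[:,:195]=0;m[:,370:]=0
n,l,st,ce=cv2.connectedComponentsWithStats(m)
for i in range(1,n):
    if st[i,4]>15:
        p=np.argwhere(l==i)[:,::-1].astype(np.float32);print(st[i],ce[i],cv2.boxPoints(cv2.minAreaRect(p)).round(1).tolist())
m=((hsv[...,1]>90)&(hsv[...,2]>60)&(hsv[...,0]<25)).astype(np.uint8)
print(hsv[190,250],hsv[230,320],hsv[215,342])
E
```

```text
[228 149  20   7  76] [237.48684211 151.77631579] [[227.5, 151.6999969482422], [228.1999969482422, 148.0], [247.1999969482422, 151.8000030517578], [246.5, 155.5]]
[287 161  20   7  77] [296.38961039 164.19480519] [[286.6000061035156, 164.10000610351562], [287.29998779296875, 160.5], [306.5, 164.3000030517578], [305.79998779296875, 168.0]]
[339 198  22  43 249] [352.57831325 219.57831325] [[338.5, 237.8000030517578], [346.1000061035156, 197.60000610351562], [360.8999938964844, 200.39999389648438], [353.29998779296875, 240.60000610351562]]
[226 215  51  14 186] [250.72580645 221.36021505] [[225.39999389648438, 217.6999969482422], [226.1999969482422, 214.1999969482422], [276.3999938964844, 225.10000610351562], [275.70001220703125, 228.60000610351562]]
[ 13 139 176] [  8 146 222] [ 23  62 253]
```

View pics/crop0.png

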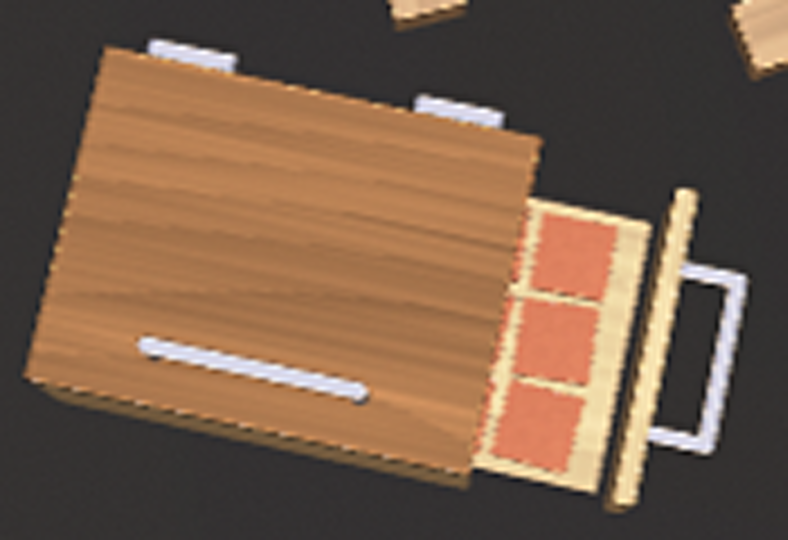

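The crop shows the lid with corners at about (105,47), (540,138), (470,472), (25,377). The lid bar runs from (145,347) to (362,392), and the tray's outer bar from (740,280) to (707,443). The choices are confirmed.

```bash
python3 - <<'E'
from h import *
from workcell import state
c=dict(np.load("top0.npz"));f=lambda p:np.array(p,float)/4.5+[195,140]-0.4
L=onz(c,f([[105,47],[540,138],[470,472],[25,377]]),129.5);print("lid",L.round(1))
B=onz(c,f([[143,346],[364,393]]),164.5);print("bar",B.round(1),B.mean(0).round(1))
T=onz(c,f([[740,280],[707,443]]),80);print("tray bar",T.round(1),T.mean(0).round(1))
yv=L[0]+L[3]-L[1]-L[2];xv=L[0]+L[1]-L[2]-L[3]
print("yaw",np.arctan2(-yv[0],yv[1]),np.arctan2(xv[1],xv[0]),[np.arctan2(-(b[0]-b[1])[0],(b[0]-b[1])[1]) for b in(B,)],np.arctan2(*(T[0]-T[1])[[1,0]]))
yaw=np.arctan2(-yv[0],yv[1]);u=np.array([np.cos(yaw),np.sin(yaw)]);v=np.array([-u[1],u[0]])
C=L.mean(0)[:2];print("centre",C,"sizes",np.linalg.norm(yv)/2,np.linalg.norm(xv)/2)
print("bar rel",(B.mean(0)[:2]-C)@np.c_[u,v],"tray rel",(T.mean(0)[:2]-C)@np.c_[u,v])
# second view: bar centre expected vs. seen in the scene image
s=dict(np.load("scene0.npz"));print("scene bar ends pred",proj(s,B).round(1).tolist(),"tray",proj(s,T).round(1).tolist(),"lid",proj(s,L).round(1).tolist())
# obstacles
for n,p in dict(pot=(136,221),tiles=(137,170),roller=(178,278),bat1=(448,214),bat2=(424,305)).items(): print(n,onz(c,[p],30).round(0))
E
```

```text
lid [[652.4 156.7 129.5]
 [593.6 -95.9 129.5]
 [400.9 -51.8 129.5]
 [459.3 201.5 129.5]]
bar [[471.5 129.5 164.5]
 [443.1   6.6 164.5]] [457.3  68.1 164.5]
tray bar [[ 515.9 -215.    80. ]
 [ 419.2 -192.1   80. ]] [ 467.6 -203.5   80. ]
yaw -0.22770422151327746 -0.22669142048068075 [np.float64(-0.22686420987848147)] -0.2326756609658664
centre [526.52430266  52.61849819] sizes 259.6542618264171 197.94530732859184
bar rel [-70.91796394  -0.56966812] tray rel [   0.41545795 -262.85659446]
scene bar ends pred [[325.5, 168.3], [283.6, 177.2]] tray [[226.5, 244.5], [218.3, 219.3]] lid [[371.3, 211.5], [279.9, 233.1], [258.3, 185.2], [342.3, 167.4]]
pot [[480. 397.  30.]]
tiles [[625. 399.  30.]]
roller [[322. 278.  30.]]
bat1 [[ 485. -465.   30.]]
bat2 [[ 240. -386.   30.]]
```

```bash
python3 -m creep '[[[20,-8,0,-0.05,1],[55,-22,0,-0.15,1],[100,-40,0,-0.28,1],[145,-58,0,-0.42,1],[190,-76,0,-0.56,1],[235,-94,0,-0.70,1],[275,-110,0,-0.84,1],[312,-125,0,-0.95,1],[338,-135,0,-1.01,1],[351,-140,0,-1.016,1]]]'
python3 - <<'E'
from h import *
from workcell import state
from scipy.spatial.transform import Rotation as Ro
s=state();R=Ro.from_quat(s["eef_rot"]).as_matrix();print(R.round(3),s["q"].round(2),s["eef_pos"])
print(toolmove(s,[456.3,-252.2,60]))
E
```

```text
clock: 1.1
eef_pos: [457.5, -249.8, 230.8]
eef_rot: [0.782, 0.624, -0.0, -0.0]
wrist_force: [-0.6, -0.4, 0.7]
gripper_width: 0.3
gripper_force: 0.0
[[ 0.222  0.975 -0.001]
 [ 0.975 -0.222  0.001]
 [ 0.    -0.001 -1.   ]] [-0.57  0.04  1.41  0.    1.69 -0.35] [ 457.51720579 -249.78863984  230.75364555]
[ -2.7043287   -0.51636329 170.75281459]
```

```bash
python3 -m creep '[[[-3,0,15,0,1],[-3,0,40,0,1],[-3,0,70,0,1],[-3,0,100,0,1],[-3,0,130,0,1],[-3,0,150,0,1],[-3,0,163,0,1],[-3,0,169,0,1],[-3,0,171,0,1],[-3,0,171,0,1]]]'
python3 -m creep '[[[8,0,0,0,1],[20,0,0,0,1],[33,0,0,0,1],[45,0,0,0,1],[57,0,0,0,1],[69,0,0,0,1],[80,0,0,0,1],[90,0,0,0,1],[98,0,0,0,1],[102,0,0,0,1]]]'
python3 - <<'E'
from workcell import state,camera
import cv2,numpy as np
c=camera("top");np.savez("top1.npz",**{k:c[k] for k in("pixels","intrinsics","distortion","R","t")})
cv2.imwrite("pics/top1.png",cv2.resize(c["pixels"][130:280,190:390],None,fx=4,fy=4,interpolation=cv2.INTER_CUBIC))
E
```

```text
clock: 2.1
eef_pos: [455.8, -254.9, 60.9]
eef_rot: [0.783, 0.622, 0.0, 0.001]
wrist_force: [0.1, 0.5, 0.5]
gripper_width: 0.0
gripper_force: 0.0
clock: 3.1
eef_pos: [478.7, -154.3, 60.2]
eef_rot: [0.782, 0.623, -0.0, -0.0]
wrist_force: [1.1, -2.0, 1.1]
gripper_width: 0.3
gripper_force: 1.1
```

View pics/top1.png

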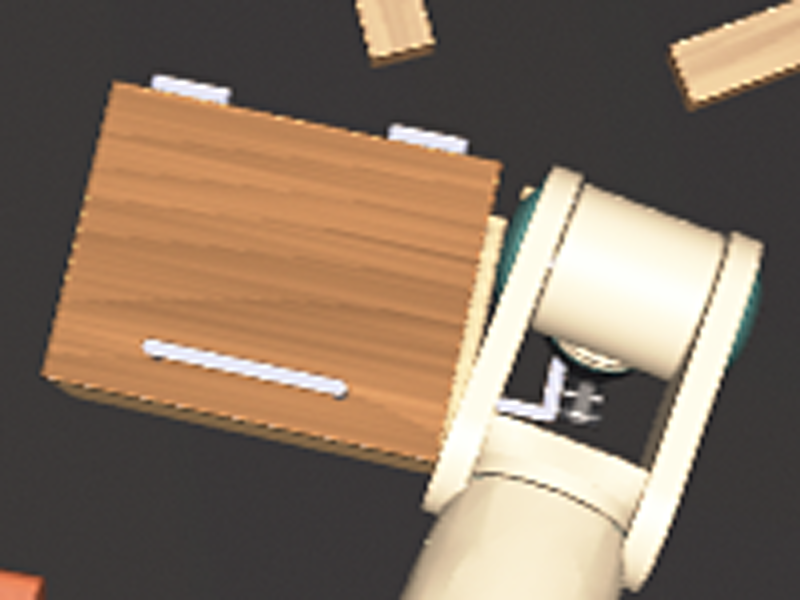

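The picture shows the tray nearly closed, with fingertips at about (583,403) touching the outside of the bar at about (553,400). A small gap to the box end is still left near (490,270). I'll keep pushing slowly until the force rises.

```bash
python3 -m creep '[[[3,0,0,0,1],[6,0,0,0,1],[8,0,0,0,1],[10,0,0,0,1],[12,0,0,0,1],[13,0,0,0,1],[14,0,0,0,1],[15,0,0,0,1],[16,0,0,0,1],[16,0,0,0,1]]]'
python3 -m creep '[[[1,0,0,0,1],[1,0,0,0,1],[2,0,0,0,1],[2,0,0,0,1],[3,0,0,0,1],[3,0,0,0,1],[4,0,0,0,1],[4,0,0,0,1],[4,0,0,0,1],[4,0,0,0,1]]]'
```

```text
clock: 4.15
eef_pos: [482.1, -139.3, 60.2]
eef_rot: [0.783, 0.623, -0.0, -0.0]
wrist_force: [0.4, -1.5, -0.6]
gripper_width: 0.2
gripper_force: 0.6
clock: 5.15
eef_pos: [482.9, -136.2, 60.3]
eef_rot: [0.783, 0.622, -0.001, 0.0]
wrist_force: [-1.4, -5.2, -0.8]
gripper_width: 0.0
gripper_force: 2.6
```

```bash
python3 -m creep '[[[1,0,0,0,1],[1,0,0,0,1],[1.5,0,0,0,1],[1.5,0,0,0,1],[2,0,0,0,1],[2,0,0,0,1],[2,0,0,0,1],[2,0,0,0,1],[2,0,0,0,1],[2,0,0,0,1]]]'
```

```text
clock: 6.15
eef_pos: [483.0, -136.1, 60.4]
eef_rot: [0.783, 0.622, -0.002, 0.002]
wrist_force: [-4.6, -12.4, -1.6]
gripper_width: 0.1
gripper_force: 6.9
```

The tray is on its stop: no more motion and the force has risen to 13 N. I'll back off, rise and go over to the lid bar.

```bash
python3 -m creep '[[[-10,0,0,0,1],[-25,0,0,0,1],[-40,0,0,0,1],[-45,0,-20,0,1],[-45,0,-55,0,1],[-45,0,-95,0,0.8],[-45,0,-135,0,0.5],[-45,0,-170,0,0.2],[-45,0,-190,0,0],[-45,0,-195,0,0]]]'
python3 - <<'E'
from h import *
from workcell import state
s=state();print(toolmove(s,[457.3,68.1,246]), s["gripper_width"],s["q"])
E
```

```text
clock: 7.15
eef_pos: [474.1, -178.5, 258.4]
eef_rot: [0.783, 0.622, 0.001, 0.002]
wrist_force: [0.2, 1.0, -0.2]
gripper_width: 72.3
gripper_force: 0.0
[236.4752825  -72.00846523  11.81750635] 72.2954412405773 [-4.33120837e-01 -9.66687727e-03  1.40995427e+00  2.05934693e-04
  1.73578218e+00 -2.05652743e-01]
```

```bash
python3 -m creep '[[[10,-3,1,0,0],[35,-11,2,0,0],[70,-21,3,0,0],[105,-32,5,0,0],[140,-43,7,0,0],[172,-53,8,0,0],[200,-61,10,0,0],[222,-68,11,0,0],[235,-72,12,0,0],[236,-72,12,0,0]]]'
python3 - <<'E'
from h import *
from workcell import state,camera
s=state();print(toolmove(s,[457.3,68.1,146]), s["gripper_width"])
c=camera("wrist");print(c["hand_eye"].round(2).tolist(),c["intrinsics"].tolist())
cv2.imwrite("pics/wrist1.png",c["pixels"])
np.savez("wrist1.npz",p=s["eef_pos"],q=s["eef_rot"],**{k:c[k] for k in("pixels","intrinsics","distortion","hand_eye")})
E
```

```text
clock: 8.15
eef_pos: [455.6, 69.9, 241.8]
eef_rot: [0.782, 0.623, -0.001, -0.001]
wrist_force: [0.5, -0.4, -0.6]
gripper_width: 85.5
gripper_force: 0.0
[-1.28434042  2.23683889 95.74805757] 85.46997821361694
[[0.0, -0.94, -0.33, 85.28], [1.0, 0.0, 0.0, 1.26], [-0.0, -0.33, 0.94, -142.49], [0.0, 0.0, 0.0, 1.0]] [[300.2384210498054, 0.0, 283.8944100138336], [0.0, 300.2384210498054, 211.66343547050008], [0.0, 0.0, 1.0]]
```

View pics/wrist1.png

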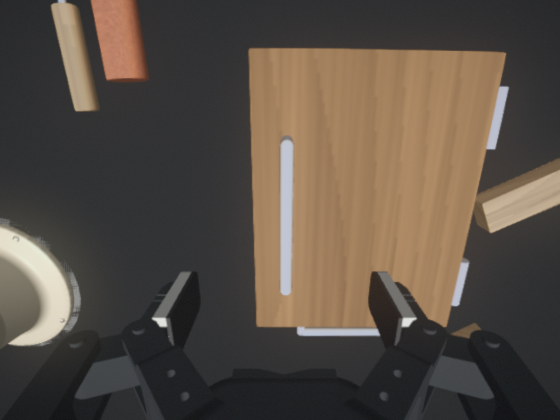

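The wrist view shows the bar from (287,142) to (286,291), lying parallel to the pads and midway between the fingers (column 284). The roller is well away at the upper left.

```bash
python3 - <<'E'
from h import *
from scipy.spatial.transform import Rotation as Ro
c=dict(np.load("wrist1.npz"));H=c["hand_eye"];W=np.eye(4);W[:3,:3]=Ro.from_quat(c["q"]).as_matrix();W[:3,3]=c["p"]
M=np.linalg.inv(W@H);c["R"],c["t"]=M[:3,:3],M[:3,3]
im=c["pixels"];hsv=cv2.cvtColor(im,cv2.COLOR_BGR2HSV)
m=((hsv[...,1]<70)&(hsv[...,2]>140)).astype(np.uint8);n,l,st,ce=cv2.connectedComponentsWithStats(m)
i=l[216,287];p=np.argwhere(l==i)[:,::-1].astype(np.float32);print(st[i])
(x,y),_,_=r=cv2.minAreaRect(p);b=onz(c,[[x,y-r[1][0]/2 if r[1][0]>50 else y-r[1][1]/2],[x,y],[x,y+max(r[1])/2]],164.5);print(r,b.round(1))
m_=Ro.from_quat(c["q"]).inv().apply(np.r_[b[[0,2]].mean(0)[:2],146]-c["p"]);print(m_)
E
```

```text
[ 280  139   14  157 2029]
((286.4999694824219, 216.99996948242188), (155.99996948242188, 12.999998092651367), 90.0) [[473.  131.6 164.5]
 [460.   73.6 164.5]
 [444.3   4.  164.5]]
[-1.2675311   3.62628462 95.74467008]
```

```bash
python3 -m creep '[[[0,3,5,0,0],[-1,3,18,0,0],[-1,3,35,0,0],[-1,3,52,0,0],[-1,3,68,0,0],[-1,3,80,0,0],[-1,3,88,0,0],[-1,3,93,0,0],[-1,3,96,0,0],[-1,3,96,0,0]]]'
python3 -m creep '[[[0,0,0,0,0],[0,0,0,0,0.5],[0,0,0,0,1],[0,0,0,0,1],[0,0,0,0,1],[0,0,0,0,1],[0,0,0,0,1],[0,0,0,0,1],[0,0,0,0,1],[0,0,0,0,1]]]'
```

```text
clock: 9.2
eef_pos: [459.1, 67.0, 147.3]
eef_rot: [0.783, 0.622, 0.0, 0.0]
wrist_force: [0.3, -0.2, 0.1]
gripper_width: 85.3
gripper_force: 0.0
clock: 10.2
eef_pos: [456.6, 67.6, 147.3]
eef_rot: [0.782, 0.623, -0.002, -0.002]
wrist_force: [-15.7, 1.5, 9.4]
gripper_width: 7.9
gripper_force: 58.6
```

The bar is held, about 2 mm nearer than commanded. Now I'll lift along the hinge arc to 20°, taking that offset out on the way.

```bash
python3 -m creep '[[[0,-0.4,-6,0,1],[0,1.5,-11.8,0,1],[0,3.5,-17.5,0,1],[0,5.8,-23.2,0,1],[0,8.2,-28.8,0,1],[0,10.9,-34.4,0,1],[0,13.7,-39.8,0,1],[0,16.7,-45.2,0,1],[0,20,-50.4,0,1],[0,23.3,-55.5,0,1]]]'
```

```text
clock: 11.2
eef_pos: [480.7, 61.9, 203.5]
eef_rot: [0.783, 0.623, -0.001, -0.001]
wrist_force: [-10.7, 0.2, 2.2]
gripper_width: 7.7
gripper_force: 58.5
```

```bash
python3 -m creep '[[[0,3.2,-4.9,0,1],[0,6.8,-9.8,0,1],[0,10.4,-14.5,0,1],[0,14.4,-19.2,0,1],[0,18.5,-23.6,0,1],[0,22.8,-27.9,0,1],[0,27.3,-32,0,1],[0,32,-36,0,1],[0,36.8,-39.8,0,1],[0,41.8,-43.5,0,1]]]'
python3 -m creep '[[[0,0,0,0,1],[0,0,0,0,1],[0,0,0,0,1],[0,0,0,0,1],[0,0,0,0,1],[0,0,0,0,1],[0,0,0,0,1],[0,0,0,0,1],[0,0,0,0,1],[0,0,0,0,1]]]'
python3 - <<'E'
from h import *
from workcell import state,camera
s=state();print(s["eef_pos"],s["gripper_force"])
c=camera("scene");c={k:c[k] for k in("pixels","intrinsics","distortion","R","t")};np.savez("scene2.npz",**c)
# predicted lid corners for several angles
u=np.array([np.cos(-.2275),np.sin(-.2275),0]);v=np.array([-u[1],u[0],0]);h=np.array([526.5,52.6,120.5])+100*u
for a in(35,40,45):
    r=np.radians(a);d=-u*np.cos(r)+np.array([0,0,np.sin(r)])
    print(a,proj(c,[h+200*d-130*v,h+200*d+130*v,h-130*v,h+130*v]).round(0).tolist())
cv2.imwrite("pics/scene2.png",cv2.resize(c["pixels"][90:290,190:410],None,fx=3,fy=3,interpolation=cv2.INTER_CUBIC))
E
```

```text
clock: 12.2
eef_pos: [522.0, 52.2, 248.6]
eef_rot: [0.783, 0.622, -0.0, -0.0]
wrist_force: [-11.3, 0.9, 7.1]
gripper_width: 7.6
gripper_force: 58.5
clock: 13.2
eef_pos: [522.0, 52.2, 248.6]
eef_rot: [0.783, 0.622, -0.0, 0.0]
wrist_force: [-10.8, -0.5, 8.0]
gripper_width: 7.9
gripper_force: 59.4
[522.01279887  52.23647133 248.55063375] 59.444382190704346
35 [[261.0, 163.0], [351.0, 145.0], [280.0, 236.0], [371.0, 214.0]]
40 [[262.0, 162.0], [353.0, 144.0], [280.0, 236.0], [371.0, 214.0]]
45 [[263.0, 161.0], [355.0, 142.0], [280.0, 236.0], [371.0, 214.0]]
```

View pics/scene2.png

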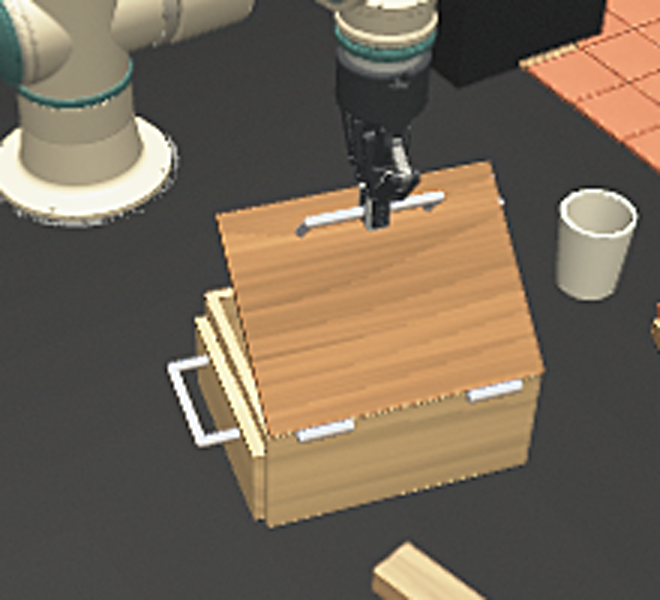

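The picture shows the lid raised, held by the fingers on the bar at about (375,210). Its near corner at (218,215) is pixel (263,162) in the full frame, which matches the prediction for 40°. The travel of the TCP gives 40.5°. The tray is flush, nothing else touches the lid, and the pose is steady.

```bash
python3 -c "
from workcell import job_done
print(job_done())"
```

```text
the job is handed in; nothing more can be done
None
```

I pushed the tray home against its stop with the lid shut, then lifted the lid to about 40.5° and handed the job in with the gripper still holding it steady there at 13 s of the 51 s allowed; no verdict came back.

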